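# Move a row of sample vials to a new tray, keeping their order

## Task

The four sample vials carry no labels: their place in the row says which is which. Move them from the tray with the black rubber discs into the empty wooden tray, one per pocket and in the same order counted from the end with the black bow handle, so that the vial nearest the handle in the old tray comes to stand nearest the handle in the new one, and so on. Leave all four standing upright on their pocket floors, and do not lay or knock any over on the way.

Things in the scene. Friction and masses are not known exactly. Their poses are not given: they have to be found in the camera images.
- old_tray: Tray holding the vials at the start: wooden, 185 x 46 mm, 14 mm high, fixed; four open pockets (38 mm along x, 37 along y inside, 4 mm walls, floor 4 mm above the worktop) in a row along its y axis, centres at y = +61.5, +20.5, -20.5, -61.5 mm. A black bow handle (a bar 39 mm long across the end, 7 mm thick, top 32 mm high) at y = +91 mm marks one end. Origin: worktop level, middle of the row. A black disc lies in each pocket.
- new_tray: Empty tray to fill: wooden, 185 x 46 mm, 14 mm high, fixed; four open pockets (38 mm along x, 37 along y inside, 4 mm walls, floor 4 mm above the worktop) in a row along its y axis, centres at y = +61.5, +20.5, -20.5, -61.5 mm. A black bow handle (a bar 39 mm long across the end, 7 mm thick, top 32 mm high) at y = +91 mm marks one end. Origin: worktop level, middle of the row. No discs in it. May point any way.
- vial_a: Closed glass sample vial with black screw cap and low tan filling, 20 mm diameter, 51 mm tall, about 22 g; stands upright in one of the old tray's pockets (which one changes). Origin: centre of its underside (7 mm above the worktop at the start); z up along its axis.
- vial_b: Closed glass sample vial with white screw cap, 20 mm diameter, 51 mm tall, about 22 g; stands upright in one of the old tray's pockets (which one changes). Origin: centre of its underside (7 mm above the worktop at the start); z up along its axis.
- vial_c: Closed glass sample vial with black screw cap and high pale yellow filling, 20 mm diameter, 51 mm tall, about 22 g; stands upright in one of the old tray's pockets (which one changes). Origin: centre of its underside (7 mm above the worktop at the start); z up along its axis.
- vial_d: Closed glass sample vial with crimped aluminium cap and white filling, 20 mm diameter, 51 mm tall, about 22 g; stands upright in one of the old tray's pockets (which one changes). Origin: centre of its underside (7 mm above the worktop at the start); z up along its axis.
- pad_a: Black rubber disc, 35 mm diameter, 3 mm thick, fixed in the pocket of the old tray where vial_a stands at the start; it stays there, so it still shows that vial's old pocket afterwards. Origin: centre of its underside.
- pad_b: Black rubber disc, 35 mm diameter, 3 mm thick, fixed in the pocket of the old tray where vial_b stands at the start; it stays there, so it still shows that vial's old pocket afterwards. Origin: centre of its underside.
- pad_c: Black rubber disc, 35 mm diameter, 3 mm thick, fixed in the pocket of the old tray where vial_c stands at the start; it stays there, so it still shows that vial's old pocket afterwards. Origin: centre of its underside.
- pad_d: Black rubber disc, 35 mm diameter, 3 mm thick, fixed in the pocket of the old tray where vial_d stands at the start; it stays there, so it still shows that vial's old pocket afterwards. Origin: centre of its underside.
Things that resemble listed ones, but are neither listed nor needed, are in the scene too. Leave any blue or purple look-alike of the vial_a alone.

How it is judged:
At the end, for the whole second after the job is handed in: Each vial stands in the new tray's pocket of the same number from the handle end as its old pocket (its pad still shows it): within 12 mm of the pocket centre along each tray axis, underside on the floor (below 8 mm), tilted under 0.12 rad, at rest, released (((y of pad_a in the frame of old_tray between 0.0515 and 0.0715 m and y of vial_a in the frame of new_tray between 0.0495 and 0.0735 m) or (y of pad_a in the frame of old_tray between 0.0105 and 0.0305 m and y of vial_a in the frame of new_tray between 0.0085 and 0.0325 m) or (y of pad_a in the frame of old_tray between -0.0305 and -0.0105 m and y of vial_a in the frame of new_tray between -0.0325 and -0.0085 m) or (y of pad_a in the frame of old_tray between -0.0715 and -0.0515 m and y of vial_a in the frame of new_tray between -0.0735 and -0.0495 m)) and x of vial_a in the frame of new_tray between -0.012 and 0.012 m and z of vial_a in the frame of new_tray between 0 and 0.008 m and angle between each of vial_a, vial_b, vial_c, vial_d's own z axis and vertical below 0.12 rad and linear speed of each of vial_a, vial_b, vial_c, vial_d below 0.02 m/s and contact force between each of vial_a, vial_b, vial_c, vial_d and the fingers below 0.05 N and ((y of pad_b in the frame of old_tray between 0.0515 and 0.0715 m and y of vial_b in the frame of new_tray between 0.0495 and 0.0735 m) or (y of pad_b in the frame of old_tray between 0.0105 and 0.0305 m and y of vial_b in the frame of new_tray between 0.0085 and 0.0325 m) or (y of pad_b in the frame of old_tray between -0.0305 and -0.0105 m and y of vial_b in the frame of new_tray between -0.0325 and -0.0085 m) or (y of pad_b in the frame of old_tray between -0.0715 and -0.0515 m and y of vial_b in the frame of new_tray between -0.0735 and -0.0495 m)) and x of vial_b in the frame of new_tray between -0.012 and 0.012 m and z of vial_b in the frame of new_tray between 0 and 0.008 m and ((y of pad_c in the frame of old_tray between 0.0515 and 0.0715 m and y of vial_c in the frame of new_tray between 0.0495 and 0.0735 m) or (y of pad_c in the frame of old_tray between 0.0105 and 0.0305 m and y of vial_c in the frame of new_tray between 0.0085 and 0.0325 m) or (y of pad_c in the frame of old_tray between -0.0305 and -0.0105 m and y of vial_c in the frame of new_tray between -0.0325 and -0.0085 m) or (y of pad_c in the frame of old_tray between -0.0715 and -0.0515 m and y of vial_c in the frame of new_tray between -0.0735 and -0.0495 m)) and x of vial_c in the frame of new_tray between -0.012 and 0.012 m and z of vial_c in the frame of new_tray between 0 and 0.008 m and ((y of pad_d in the frame of old_tray between 0.0515 and 0.0715 m and y of vial_d in the frame of new_tray between 0.0495 and 0.0735 m) or (y of pad_d in the frame of old_tray between 0.0105 and 0.0305 m and y of vial_d in the frame of new_tray between 0.0085 and 0.0325 m) or (y of pad_d in the frame of old_tray between -0.0305 and -0.0105 m and y of vial_d in the frame of new_tray between -0.0325 and -0.0085 m) or (y of pad_d in the frame of old_tray between -0.0715 and -0.0515 m and y of vial_d in the frame of new_tray between -0.0735 and -0.0495 m)) and x of vial_d in the frame of new_tray between -0.012 and 0.012 m and z of vial_d in the frame of new_tray between 0 and 0.008 m); the robot touches nothing.
It fails at once if vial_a is laid or knocked over (tilted more than 0.9 rad) (angle between vial_a's own z axis and vertical above 0.9 rad).
It fails at once if vial_b is laid or knocked over (tilted more than 0.9 rad) (angle between vial_b's own z axis and vertical above 0.9 rad).
It fails at once if vial_c is laid or knocked over (tilted more than 0.9 rad) (angle between vial_c's own z axis and vertical above 0.9 rad).
It fails at once if vial_d is laid or knocked over (tilted more than 0.9 rad) (angle between vial_d's own z axis and vertical above 0.9 rad).
It also fails if it takes over 120 s, if anything falls off the work surface, if the arm or the gripper's body presses on something with over 40 N, if the wrist force passes 120 N, or if a joint passes its speed limit or range.

## Robot

A 6-joint arm with a two-finger parallel gripper is mounted at the origin on a cart in front of the work surface, level with it; the furniture and walls round the work are solid. World frame = base frame: x ahead of the robot, y to its left, z up, the work surface at z = 0. Lengths are in m, angles in rad, forces in N, time in s.
With the tool pointing down it reaches from about 0.3 to 0.825 m from the base axis. Payload 5.4 kg.
Tool frame: the origin (TCP) lies at the very end of the fingers, on their centre line; the grasp point (between the pads) lies 19 mm behind it; z points along the fingers, y is the line along which they close (so a half turn about z gives the same grasp; the last joint's range is limited). The gripper opens to 92 mm and grips with 3 to 60 N. Pads are 20 mm wide; open, the fingers measure 128 mm over their backs; the gripper's body (75 mm by 189 mm) begins 69 mm behind the grasp point.
Start: joints at [-1.484, 0.158, 1.597, -0, 1.386, -0.21], TCP at [0.168, -0.55, 0.215] pointing down, gripper open.
Joint ranges: [-2.91, 2.91], [-0.94, 2.29], [0.18, 2.7], [-1.29, 4.43], [0.17, 2.64], [-3, 3]. Speed limits (rad/s): [2.57, 2.57, 3.14, 3.14, 3.14, 3.14].

## Interface

Orientations are given as a rotation vector (axis times angle).
In Python, from workcell import bot gives the robot as it stands. Calls block until the motion is done:
- bot.goto(position, orientation): joint-space move of the TCP to a pose.
- bot.line_to(position, rot=None, max_speed=0.15): straight line of the TCP; rot=None keeps the orientation; max_speed is the mean speed in m/s.
- bot.set_joints(angles): joint-space move.
- bot.set_gripper(opening, newtons=None): opening from 0.0 (shut) to 1.0 (fully open); newtons is the grip in N (None keeps the last); returns when the fingers have stopped.
- bot.hold(seconds).
- bot.inverse_kinematics(position, orientation): joint angles nearest the present ones, or None.
- bot.read_camera(name): name is "scene" or "top"; returns a dict with "pixels" (400x640x3 uint8, blue, green, red), "fx", "fy", "cx", "cy" (pixels), "R" (3x3) and "t" (3): a world point X has camera coordinates R X + t. Camera axes: x right, y down, z forward; pixel columns grow to the right and rows downward; lengths in m; the calibration is good to about 2 mm. A picture is of the moment at which its call begins. There is no depth.
A pose or a line that the arm cannot do raises bot.MotionError and nothing moves.
- bot.job_done(): hands the job in; it is judged then, once.
Readings, each from a call of its own:
- bot.current_clock(): time.
- bot.current_joints(): joint angles.
- bot.current_joint_vel(): joint speeds.
- bot.current_effort(): joint torques, N m.
- bot.current_ee_pos(): TCP position.
- bot.current_tool_rot(): TCP orientation.
- bot.current_contact_force(): force on the tool from outside, world axes, zero at the start.
- bot.current_ft_torque(): the same for the moment, N m.
- bot.current_opening(): opening from 0.0 (shut) to 1.0 (fully open).
- bot.current_grip_force(): force on a finger pad.
Only numpy, scipy, OpenCV 4.12 (cv2) and the standard library are available. Lean on these libraries where they do the work, as an engineer would, in place of code of your own. Each camera call takes 0.05 s, during which the arm holds its last target. There are 200 camera calls.

## Working session

There is one attempt and no reset: what is moved stays moved. The work goes in short steps, each a Python script; the robot and the scene stay as the last script left them, time stands still between calls to the robot, and variables do not carry over. Pictures are saved under pics/ and viewed, at most 14 in all, crops included, and the job is handed in when it is done.

```bash
mkdir -p pics; python3 - <<'E'
from workcell import bot
import cv2,numpy as np
for n in("scene","top"):
    c=bot.read_camera(n);cv2.imwrite(f"pics/{n}0.png",c["pixels"]);print(n,c["fx"],c["cx"],c["cy"],np.round(c["R"],3).tolist(),np.round(c["t"],3),(-c["R"].T@c["t"]).round(3))
print(bot.current_tool_rot(),bot.current_clock())
E
```

```text
scene 518.8492259623459 315.93848094951323 198.61391203052472 [[-0.78, 0.625, -0.012], [0.557, 0.686, -0.468], [-0.284, -0.372, -0.884]] [ 0.526 -0.045  0.907] [0.693 0.039 0.787]
top 519.682481766958 317.8241808526532 200.65191319704297 [[0.055, -0.998, 0.003], [-0.97, -0.054, -0.238], [0.238, 0.01, -0.971]] [-0.287  0.466  0.788] [ 0.28  -0.269  0.877]
[-3.10542809e+00 -4.64274764e-01 -1.34936017e-04] 0.1
```

View pics/top0.png

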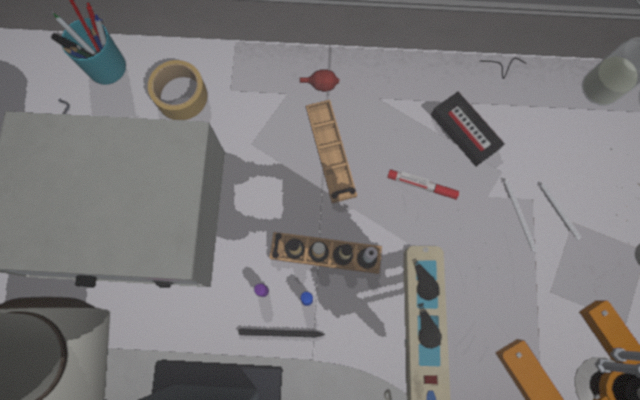

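View pics/scene0.png

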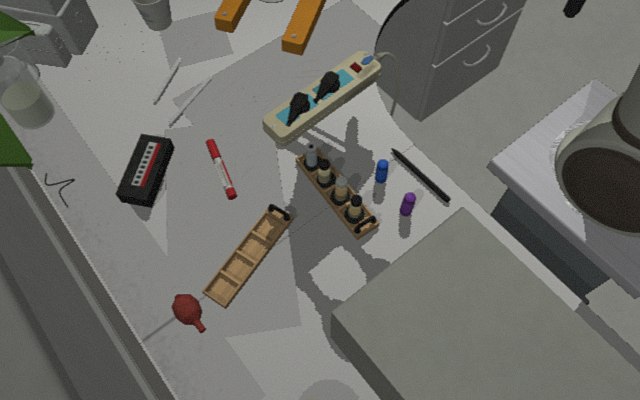

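The top view shows the old tray with its handle at the left (276,246) and vials at (294,247), (319,250), (344,254) and (369,257). The new tray's handle is at the bottom (343,193) and its far end is at (318,103). The scene view agrees, and the blue and purple look-alikes stand apart. Next I'll measure the trays, caps and box height.

```bash
cat > h.py <<'E'
import cv2,numpy as np
from workcell import bot
def ray(c,p):
    d=c["R"].T@np.array([(p[0]-c["cx"])/c["fx"],(p[1]-c["cy"])/c["fy"],1]); return -c["R"].T@c["t"],d
def plane(c,p,z):
    o,d=ray(c,p); return (o+d*(z-o[2])/d[2])
def tri(c1,p1,c2,p2):
    o1,d1=ray(c1,p1);o2,d2=ray(c2,p2)
    s=np.linalg.lstsq(np.c_[d1,-d2],o2-o1,rcond=None)[0]
    a,b=o1+s[0]*d1,o2+s[1]*d2; return (a+b)/2,np.linalg.norm(a-b)
def wood(img):
    h=cv2.cvtColor(img,cv2.COLOR_BGR2HSV)
    m=cv2.inRange(h,(8,70,70),(24,200,255))
    return cv2.morphologyEx(m,cv2.MORPH_CLOSE,np.ones((5,5),np.uint8))
E
python3 - <<'E'
from h import *
T=bot.read_camera("top");S=bot.read_camera("scene")
print("box",tri(T,(210,121),S,(332,310)),tri(T,(190,279),S,(462,208)))
print("plug",tri(T,(420,312),S,(330,76)))
for n,c in(("T",T),("S",S)):
    m=wood(c["pixels"]);cs,_=cv2.findContours(m,cv2.RETR_EXTERNAL,cv2.CHAIN_APPROX_NONE)
    for k in cs:
        if cv2.contourArea(k)<600:continue
        w=np.array([plane(c,p,0.014)[:2] for p in k[:,0]],np.float32)*1000
        print(n,k[:,0].min(0),k[:,0].max(0),cv2.minAreaRect(w),cv2.boxPoints(cv2.minAreaRect(w)).round(0).tolist())
a=cv2.resize(T["pixels"][90:310,230:400],None,fx=3.4,fy=2.7*3.4/2.7,interpolation=cv2.INTER_CUBIC)[:600] if 0 else cv2.resize(T["pixels"][225:285,255:395],None,fx=5,fy=5,interpolation=cv2.INTER_CUBIC)
b=cv2.resize(S["pixels"][135:245,285:395],None,fx=5,fy=5,interpolation=cv2.INTER_CUBIC)
cv2.imwrite("pics/t1.png",a);cv2.imwrite("pics/s1.png",b)
cv2.imwrite("pics/t2.png",cv2.resize(T["pixels"][90:210,290:370],None,fx=5,fy=5,interpolation=cv2.INTER_CUBIC))
E
```

```text
box (array([ 0.57140436, -0.09402333,  0.15041566]), np.float64(0.0008452864971029541)) (array([ 0.33797335, -0.09116073,  0.14460081]), np.float64(0.003434412116616443))
plug (array([ 0.30988103, -0.41730343,  0.10665764]), np.float64(0.00391952979539127))
T [497 340] [563 399] ((225.79013061523438, -609.6390380859375), (111.11833190917969, 51.382972717285156), 33.577335357666016) [[165.0, -619.0], [194.0, -662.0], [286.0, -600.0], [258.0, -558.0]]
T [580 300] [639 359] ((304.2441711425781, -745.2783203125), (98.42511749267578, 54.22638702392578), 33.040916442871094) [[248.0, -749.0], [278.0, -795.0], [360.0, -741.0], [331.0, -696.0]]
T [270 234] [380 271] ((403.2904357910156, -277.7489929199219), (181.6437530517578, 44.88179397583008), 85.70413970947266) [[374.0, -367.0], [419.0, -370.0], [432.0, -189.0], [388.0, -186.0]]
T [306 101] [356 200] ((584.8682250976562, -277.7575378417969), (183.23306274414062, 43.61704635620117), 17.69158935546875) [[491.0, -285.0], [504.0, -326.0], [679.0, -271.0], [666.0, -229.0]]
T [148  60] [205 118] ((683.8847045898438, 4.318572998046875), (119.215
[... 184 characters left out ...]
31764221191406, 47.828041076660156), 17.700002670288086) [[494.0, -282.0], [509.0, -328.0], [684.0, -272.0], [670.0, -226.0]]
S [296 153] [378 239] ((408.9240417480469, -277.5775146484375), (187.9316864013672, 49.470001220703125), 85.49313354492188) [[377.0, -369.0], [426.0, -373.0], [441.0, -186.0], [392.0, -182.0]]
S [282   0] [323  55] ((214.46641540527344, -620.42138671875), (159.77137756347656, 53.85267639160156), 34.0457649230957) [[133.0, -643.0], [163.0, -687.0], [296.0, -598.0], [266.0, -553.0]]
S [214   0] [249  32] ((312.7532653808594, -741.0736083984375), (98.13270568847656, 56.2877311706543), 34.86927795410156) [[256.0, -746.0], [289.0, -792.0], [369.0, -736.0], [337.0, -690.0]]
```

View pics/t1.png

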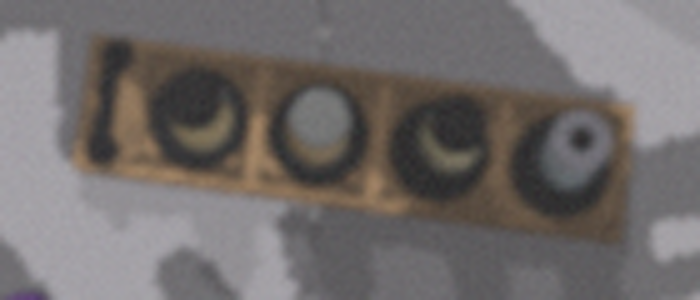

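View pics/s1.png

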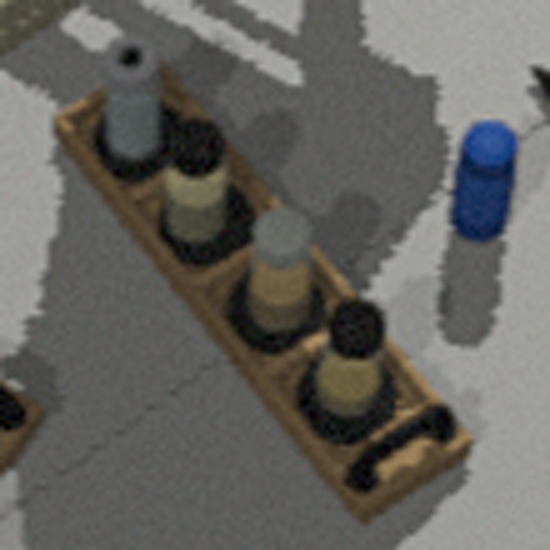

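View pics/t2.png

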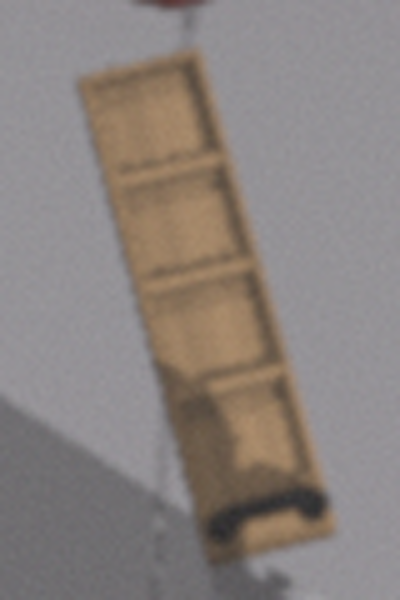

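The crops show the vials in order from the handle: black cap, white, black, aluminium. Their cap tops are at about (292,244), (319,248), (348,249) and (371,253) in the top view. The tray rectangle is longer at the handle end, so I'll take the new tray's origin from its dividers.

```bash
python3 - <<'E'
from h import *
T=bot.read_camera("top");S=bot.read_camera("scene")
t=np.array([(185,97),(320,113),(463,122),(581,138)])/5+(255,225)
s=np.array([(357,318),(281,225),(197,138),(131,57)])/5+(285,135)
for a,b in zip(t,s):
    p,e=tri(T,a,S,b);print(p.round(4),round(e,4),plane(T,a,.058)[:2].round(4),plane(S,b,.058)[:2].round(4))
for p in((172,170),(203,276),(233,381)): print("div",plane(T,np.array(p)/5+(290,90),.014).round(4))
i=S["pixels"][200:315,195:300];cv2.imwrite("pics/s2.png",cv2.resize(i,None,fx=5,fy=5,interpolation=cv2.INTER_CUBIC))
E
```

```text
[ 0.4081 -0.2255  0.0586] 0.0035 [ 0.4071 -0.2241] [ 0.4089 -0.2272]
[ 0.405  -0.2679  0.0575] 0.0018 [ 0.4043 -0.2672] [ 0.4057 -0.2685]
[ 0.4045 -0.3129  0.0545] 0.0001 [ 0.404  -0.3127] [ 0.4059 -0.3113]
[ 0.4017 -0.3509  0.0555] 0.001 [ 0.401  -0.3503] [ 0.4029 -0.35  ]
div [ 0.6322 -0.2646  0.014 ]
div [ 0.593  -0.2776  0.014 ]
div [ 0.5551 -0.2899  0.014 ]
```

View pics/s2.png

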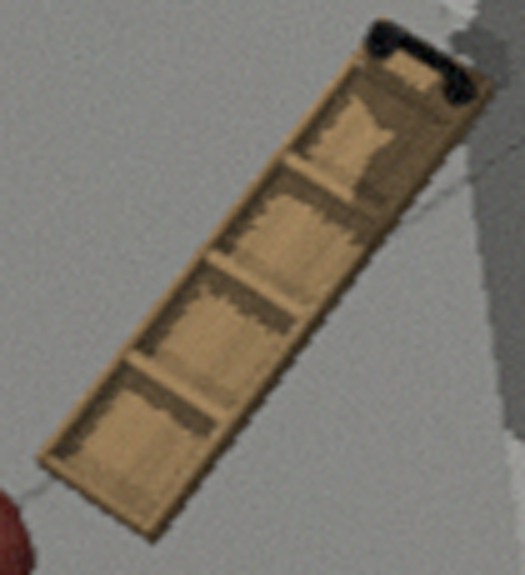

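The scene view shows the dividers centred at crop pixels (176,385), (257,282) and (332,182), with the handle at the top. I'll average the two views and move the first vial.

```bash
cat >> h.py <<'E'
from scipy.spatial.transform import Rotation as Ro
V=np.array([(.408,-.2255),(.405,-.268),(.4045,-.312),(.402,-.3505)])
def tool(a):
    y=np.array([np.cos(a),np.sin(a),0]);z=np.array([0,0,-1.]);return Ro.from_matrix(np.c_[np.cross(y,z),y,z]).as_rotvec()
def best(p,a):
    c=[]
    for k in(0,np.pi):
        q=bot.inverse_kinematics(p,tool(a+k))
        if q is not None:c.append((abs(q[5]),k,q))
    c=min(c,key=lambda e:e[0]); return tool(a+c[1])
A_OLD=-.077
def pick(i,zg=.022):
    p=V[i];r=best([*p,.15],A_OLD);bot.goto([*p,.15],r);bot.set_gripper(.5,12)
    bot.line_to([*p,zg]);bot.set_gripper(0.,12);print("grip",i,bot.current_opening(),bot.current_grip_force(),bot.current_clock())
    bot.line_to([*p,.13]);print("lifted",bot.current_opening(),bot.current_grip_force())
def place(q,a,zp=.0195):
    r=best([*q,.13],a);bot.goto([*q,.13],r);bot.line_to([*q,.05]);bot.line_to([*q,zp],max_speed=.04)
    print("f",bot.current_contact_force(),bot.current_ee_pos(),bot.current_clock())
    bot.set_gripper(.5);bot.line_to([*q,.13]);print("t",bot.current_clock())
E
python3 - <<'E'
from h import *
T=bot.read_camera("top");S=bot.read_camera("scene")
D=[(plane(T,np.array(a)/5+(290,90),.014)[:2],plane(S,np.array(b)/5+(195,200),.014)[:2]) for a,b in(((172,170),(176,385)),((203,276),(257,282)),((233,381),(332,182)))]
D=np.array(D);print(D.round(4))
m=D.mean(1);o=m.mean(0);y=m[2]-m[0];L=np.linalg.norm(y);y/=L;print("origin",o,"dir",y,L)
np.savez("tray.npz",o=o,y=y)
P=[o+y*k for k in(.0615,.0205,-.0205,-.0615)];a=np.arctan2(-y[0],y[1]);print(P)
for q in(*P,*V):
    for k in(0,np.pi):
        aa=(a if q[0]>.5 else A_OLD)+k;print(bot.inverse_kinematics([*q,.13],tool(aa)) is not None,bot.inverse_kinematics([*q,.02],tool(aa)) is not None,end=" ")
pick(0)
c=bot.read_camera("scene");cv2.imwrite("pics/s3.png",c["pixels"])
E
```

```text
[[[ 0.6322 -0.2646]
  [ 0.6355 -0.2625]]

 [[ 0.593  -0.2776]
  [ 0.5959 -0.2747]]

 [[ 0.5551 -0.2899]
  [ 0.5569 -0.2878]]]
origin [ 0.5947599  -0.27620314] dir [-0.95102481 -0.30911457] 0.0818449032587753
[array([ 0.53627188, -0.29521369]), array([ 0.57526389, -0.28253999]), array([ 0.61425591, -0.26986629]), array([ 0.65324793, -0.25719259])]
True True True True True True True True True True True True True True True True True True True True True True True True True True True True True True True True grip 0 0.21999979595449273 11.982181041530566 4.2167
lifted 0.2188047810400475 11.97718861301837
```

View pics/s3.png

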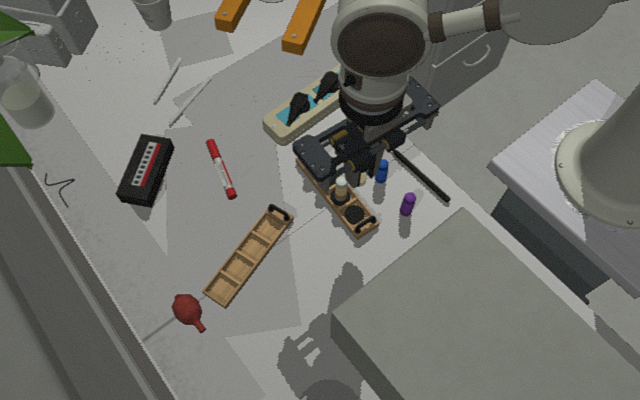

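The gripper holds the vial (opening 0.22, which is 20 mm), and the pocket nearest the handle at (354,212) is empty. Now I'll place it.

```bash
cat >> h.py <<'E'
def go(i):
    t=np.load("tray.npz");y=t["y"];place(t["o"]+y*(.0615-.041*i),np.arctan2(-y[0],y[1]))
E
python3 - <<'E'
from h import *
go(0); pick(1)
c=bot.read_camera("scene");cv2.imwrite("pics/s4.png",c["pixels"][100:340,150:450].repeat(2,0).repeat(2,1))
E
```

```text
f [ 0.32674093  0.41861577 -0.24632386] [ 0.53633518 -0.29525327  0.0193448 ] 7.8667
t 9.3
grip 1 0.22114310418590818 11.978434020420536 12.2083
lifted 0.2197702520573683 11.96580953313969
```

View pics/s4.png

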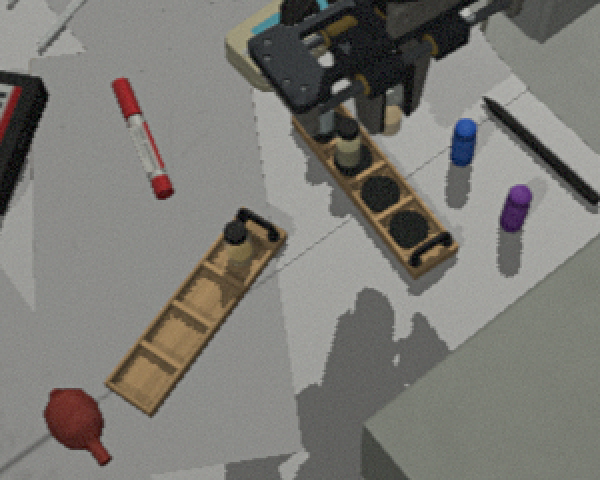

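The first vial stands upright in the new tray's handle-end pocket (crop 238,245). The second is in the gripper, so I'll carry on with the rest.

```bash
python3 - <<'E'
from h import *
go(1)
for i in(2,3):
    pick(i)
    assert .2<bot.current_opening()<.24
    go(i)
p=bot.current_ee_pos();bot.line_to([p[0],p[1],.2]);bot.goto([.42,-.5,.25],bot.current_tool_rot())
print(bot.current_clock())
for n in("scene","top"):
    c=bot.read_camera(n);i=c["pixels"][190:320,190:310] if n=="scene" else c["pixels"][85:215,285:385]
    cv2.imwrite(f"pics/{n}5.png",cv2.resize(i,None,fx=4,fy=4,interpolation=cv2.INTER_CUBIC))
E
```

```text
f [-0.38011675  1.36385329  0.52764244] [ 0.57528778 -0.28254625  0.0194645 ] 15.9583
t 17.3917
grip 2 0.22247763712846436 11.945659451448591 20.3917
lifted 0.21897938035260292 11.924630782159511
f [-1.81094635  0.09041665  1.24869125] [ 0.6142596  -0.26990049  0.01946811] 24.175
t 25.6083
grip 3 0.21341844533416443 12.000190668040887 28.7
lifted 0.21369991239459651 11.999450772189846
f [-0.51165069  0.39475302  1.44161199] [ 0.65324927 -0.25715278  0.01941707] 32.5667
t 34.0083
35.9083
```

View pics/scene5.png

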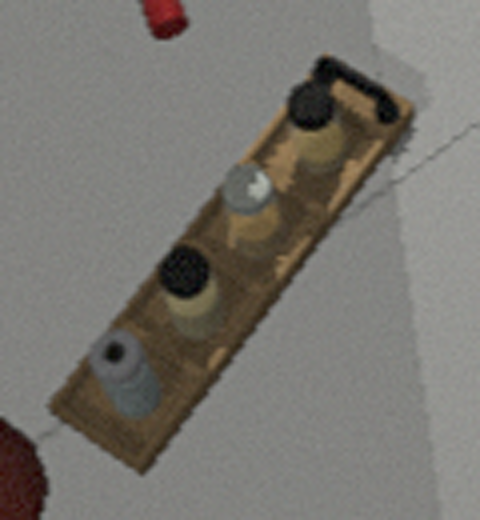

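View pics/top5.png

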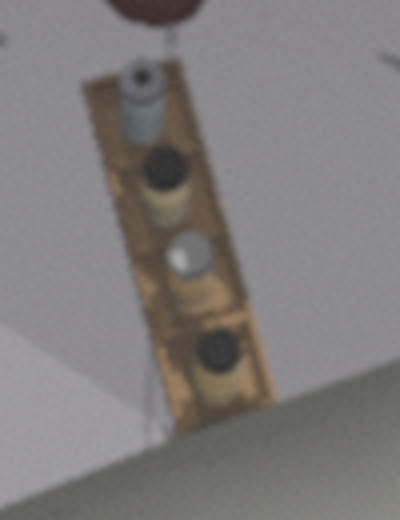

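Both views show all four upright in the right order from the handle: black, white, black, aluminium. I'll check the cap positions numerically before handing in.

```bash
python3 - <<'E'
from h import *
T=bot.read_camera("top");S=bot.read_camera("scene");t_=np.load("tray.npz");y=t_["y"];x=np.array([y[1],-y[0]])
ok=True
for i,(a,b) in enumerate((((219,349),(312,105)),((189,255),(249,189)),((165,168),(185,271)),((142,78),(117,353)))):
    p,e=tri(T,np.array(a)/4+(285,85),S,np.array(b)/4+(190,190));d=p[:2]-t_["o"]
    r=(d@x*1000,(d@y-(.0615-.041*i))*1000,p[2]*1000);print(np.round(r,1),round(e,4))
    ok&=abs(r[0])<7 and abs(r[1])<7 and abs(r[2]-55)<6
if ok: print(bot.job_done())
E
```

```text
[ 0.9  1.9 47.9] 0.0004
[ 2.   0.  48.6] 0.0008
[ 1.6  0.5 48.1] 0.0008
[ 1.2  0.9 51.8] 0.0001
```

All four caps are within about 2 mm of their pocket centres. Their measured height is slightly low, not high, so they are on the pocket floors. My height threshold was just tight, so I'm handing in.

```bash
python3 -c "
from workcell import bot
print(bot.job_done())"
```

```text
the job is handed in; nothing more can be done
None
```

All four vials stand upright in the new tray in the same order from the handle, caps measured within about 2 mm of the pocket centres, and the job was handed in after about 36 s of robot time; no verdict was returned.

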